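Set the length mark and draw the sprung gauge rod to it

TASK

Slide the blue-handled scraper from the caddy edgewise into the slot of the pale setting block beside the gauge until it is fully home, and let go of it: its handle now marks the length. Then pull the sprung gauge rod out by its black grip until the red collar lines up with the middle of the scraper's handle thickness, and finish while still holding it there steadily against the spring. Leave everything else on the bench where it is.

Things in the scene. Friction and masses are not known exactly. Their poses are not given: they have to be found in the camera images.
- scraper: blue-handled scraper upright in a caddy slot. Blade 56 mm wide, 4 thick, 45 long, below a blue handle 60 wide, 16 thick, 45 tall; 80-170 g. Origin: middle of the blade's lower edge, 10 mm above the bench at the start; x along the width, y through the thickness, z up. The handle's underside is a shoulder that rests on the block's top when fully in. Grasp the 16 mm some 70 mm above the origin
- caddy: fixed dark wooden block 160 x 50 mm, 55 tall, with two slots in a row along its x, their centres 38 mm either side of its centre; the blue scraper may stand in either. Origin under its centre
- setting_block: fixed pale block on the gauge's board: 50 mm in its x (the pull direction), 84 in y, 55 tall, underside 15 mm above the bench. One slot in its top, centred, 7 mm wide in x, 64.5 long in y, 49 deep, with a 3 mm chamfer. Origin under its centre. The plane through the slot (its x = 0), which is the middle of the seated scraper's thickness, is the length mark for the red collar
- slot_mouth (a point): centre of the setting block's slot, at the block's top face (70 mm above the bench)
- gauge: fixed gauge: plywood board 400 x 175 x 15 mm with an aluminium tube (22 mm across, in dark saddles) from which a steel rod is pulled. Origin on the bench under the tube's mouth; x is the pull direction (same as the setting block's x), z up. The rod's axis is 90 mm above the bench; the setting block stands on its +y side, centre 75 mm from that axis
- rod (a joint): how far the rod is pulled out, 0 (home, where it starts and rests) to 0.135 m; it also gives 10 mm inward. An inner spring draws it home with 1.4 N per 10 mm; it runs home if let go. The mark lies somewhere between 0.055 and 0.11
- collar (a point): centre of the red collar on the rod, a disc 28 mm across and 10 long; it sits 17 mm outside the tube's mouth when the rod is home and moves with the rod
- pull_grip: black grip at the rod's outer end: upright plate 14 mm thick along the rod, 40 wide, from 18 mm below to 56 above the rod's axis (146 above the bench). Origin on the rod's axis in the plate's middle, axes as the gauge's, 65 mm beyond the collar's centre. Behind the plate are a boss (18 across) and the bare rod (12 across): pinch it from above across the 14 mm, fingertips staying above the rod
- wood_scraper: scraper of the same shape and size as the blue one, but with a pale wooden handle; it stands in the other caddy slot and stays there
- glue_bottle: yellow-labelled glue bottle with a red cap, 60 mm across, 170 tall; origin under its centre. Leave alone
- jar: lidded jar, 72 mm across, 90 tall; origin under its centre. Leave alone
- sanding_block: cork block 80 x 50 x 30 mm; origin under its centre. Leave alone
- screwdriver: red-handled screwdriver lying on the bench beyond the caddy. Leave alone
- block_plane: wooden hand plane 200 x 55 mm, about 85 tall. Leave alone
Things that resemble listed ones, but are neither listed nor needed, are in the scene too. What is meant by the scraper is not green or yellow, and is the smaller of those in its own colour.

How it is judged:
On the way, in this order (a step that is already met when the one before it is completed fails the run):
1. the blue scraper is fully home in the setting block's slot and let go (z of scraper in the frame of setting_block below 0.0135 m and x of scraper in the frame of setting_block between -0.005 and 0.005 m and y of scraper in the frame of setting_block between -0.008 and 0.008 m and angle between the x axis of scraper and the y axis of setting_block, either way round below 0.15 rad and angle between scraper's own z axis and vertical below 0.08 rad and contact force between the fingers and scraper below 0.3 N), for 0.2 s.
2. with the scraper home, the rod is held by its grip with the collar at the mark (all of step 1 and x of collar in the frame of setting_block between -0.006 and 0.006 m and contact force between the fingers and pull_grip above 2 N), for 0.4 s.
At the end, for the whole second after the job is handed in: The blue scraper stands upright in the setting block, its shoulder within 3.5 mm of the block's top, not touched by the fingers; the fingers hold the pull grip (over 2 N) with the rod still (under 10 mm/s) and the red collar's centre within 6 mm of the slot's middle plane, along the rod (all of step 2 and velocity of joint rod between -0.01 and 0.01 m/s); the arm keeps its last pose, push and grip.
It fails at once if one of the other things (wooden-handled scraper, bottle, jar, sanding block, screwdriver, plane) is displaced by more than 30 mm (distance of any of wood_scraper, glue_bottle, jar, sanding_block, screwdriver, block_plane from where it was at the start of the episode above 0.03 m).
It also fails if it takes over 54 s, if anything falls off the work surface, if the arm or the gripper's body presses on something with over 40 N, if the wrist force passes 120 N, or if a joint passes its speed limit or range.

ROBOT

A 7-joint arm with a two-finger parallel gripper is mounted at the origin on the work surface. World frame = base frame: x ahead of the robot, y to its left, z up, the work surface at z = 0. Lengths are in m, angles in rad, forces in N, time in s.
With the tool pointing down it reaches from about 0.425 to 0.925 m from the base axis. Payload 6.8 kg.
Tool frame: the origin (TCP) lies between the finger pads; the fingertips stand r.tcp_to_tips ahead of it and the grasp point (between the pads) lies 3 mm ahead of it (r.tcp_to_tips is the distance from the TCP to the fingertips, in m); z points along the fingers, y is the line along which they close (so a half turn about z gives the same grasp; the last joint's range is limited). The gripper opens to 85 mm and grips with 20 to 120 N. Pads are 22 mm wide; open, the fingers measure 114 mm over their backs; the gripper's body (76 mm by 85 mm) begins 54 mm behind the grasp point. The pads swing forward as they close: fully open they stand 13 mm farther back than shut.
Start: joints at [-0.108, 0.477, 0.022, 1.555, -0.011, 1.109, -0.083], TCP at [0.675, 0, 0.253] pointing down, gripper open.
Joint ranges: [-2.96, 2.96], [-0.34, 2.1], [-1.41, 1.46], [0.24, 2.44], [-1.37, 4.51], [0.17, 1.92], [-2.96, 2.96]. Speed limits (rad/s): [2.39, 2.39, 3.14, 3.14, 3.14, 3.14, 3.14].

INTERFACE

Orientations are given as a rotation vector (axis times angle).
In Python, from bench import r gives the robot as it stands. The module is installed in compiled form; this text tells all that it offers.
- The arm moves only by the tool step_arm, never from a script. Its argument "moves" is a list of rows, each an object of numbers: "rx", "ry", "rz": the turn, a rotation vector about the tool's x, y, z in degrees; "dx", "dy", "dz": the shift along the tool's x, y, z in mm; "gripper": the opening, from -1 (shut) to 1 (fully open). In form: [{"rx": .., "ry": .., "rz": .., "dx": .., "dy": .., "dz": .., "gripper": ..}, ...]. A call has 1 to 20 rows; each row shifts and turns the commanded pose from where the row before left it, along the tool's axes as they then stand; what a row does not reach is not made up. A row lasts 1/8 s, in which the tool goes at most 62.5 mm and 10.7 degrees, less where a joint would pass 70% of its speed; a pose out of reach is approached as far as the arm can. A call is refused whole if a number of a shift passes 62.5 or a number of a turn 10.7, either way. A call with a gripper value outside its range is refused whole. The fingers move at their own pace and stop on an object; "grip_force" is the grip in N (left out, the last holds). Time passes only in rows, so rows that do not move let the fingers close. It gives the time, the measured TCP pose, the force, the opening and the grip force at its end, in the units of the state.
- r.get_obs(): the state, without advancing time (a new reading comes with each control period).
- r.grab_frame(name): name is "scene" or "side" or "wrist"; returns the picture (480x640x3 uint8, blue, green, red); there is no depth.
- r.camera_info(name): a dict with "mtx" (3x3 intrinsics, pixels), "rvec" (rotation vector, rad) and "tvec" (3), from world to camera coordinates, as OpenCV has them. Camera axes: x right, y down, z forward; pixel columns grow to the right and rows downward; lengths in m; the calibration is good to about 2 mm. A picture is of the moment at which its call begins: read the wrist's pose just before it. camera_info takes no time and is no camera call; for the wrist camera it gives the pose at the moment of the call.
- r.hand_in(): hands the job in; it is judged then, once.
The state is a dict: "clock": time; "joints": joint angles; "qvel": joint speeds; "tau": joint torques, N m; "tcp_pos": TCP position; "orientation": TCP orientation; "contact_force": force on the tool from outside, world axes, zero at the start; "moment": the same for the moment, N m; "grip_width": finger opening in m; "gripper_force": force on a finger pad.
Only numpy, scipy, OpenCV 4.12 (cv2) and the standard library are available. Lean on these libraries where they do the work, as an engineer would, in place of code of your own. Each camera call takes 0.05 s, during which the arm holds its last target. There are 200 camera calls.

## Working session

There is one attempt and no reset: what is moved stays moved. The work goes in short steps, Python scripts to look and compute and a tool call to move; the robot and the scene stay as the last step left them, time stands still between calls to the robot, and variables do not carry over. Pictures are saved under pics/ and viewed, at most 10 in all, crops included, and the job is handed in when it is done.

Besides the shell and the picture viewer there is one more tool, called after "Emit:" as name(argument=value, ...) on one line, values as JSON. step_arm: Moves the arm, as the interface text tells. Its arguments: {"type":"object","properties":{"moves":{"type":"array","items":{"type":"object","properties":{"rx":{"type":"number"},"ry":{"type":"number"},"rz":{"type":"number"},"dx":{"type":"number"},"dy":{"type":"number"},"dz":{"type":"number"},"gripper":{"type":"number"}}}},"grip_force":{"type":"number"}},"required":["moves"]}

```bash
mkdir -p pics
python3 - <<'E'
from bench import r
import cv2,numpy as np
for n in("scene","side"):
    f=r.grab_frame(n);cv2.imwrite(f"pics/{n}0.png",f)
    c=r.camera_info(n);R=cv2.Rodrigues(c["rvec"])[0];print(n,c["mtx"].round(1).tolist(),(-R.T@np.ravel(c["tvec"])).round(3),R.round(2).tolist())
o=r.get_obs();print(o["tcp_pos"],o["orientation"],o["clock"],o["grip_width"],r.tcp_to_tips)
E
```

```text
scene [[446.9, 0.0, 318.0], [0.0, 446.9, 243.2], [0.0, 0.0, 1.0]] [ 0.945 -0.58   0.997] [[0.82, 0.57, -0.02], [0.44, -0.65, -0.62], [-0.36, 0.5, -0.79]]
side [[492.5, 0.0, 318.0], [0.0, 492.5, 244.0], [0.0, 0.0, 1.0]] [0.444 0.982 1.009] [[-1.0, -0.07, -0.02], [-0.04, 0.68, -0.73], [0.07, -0.73, -0.68]]
[ 6.74513044e-01 -2.40486307e-05  2.52414393e-01] [-2.22069849e+00 -2.22063395e+00  1.99640861e-03] 0.1 0.08554585403052246 0.022
```

View pics/scene0.png

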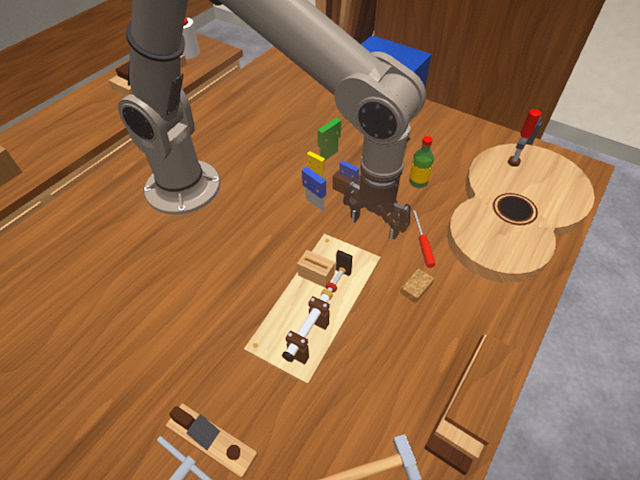

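View pics/side0.png

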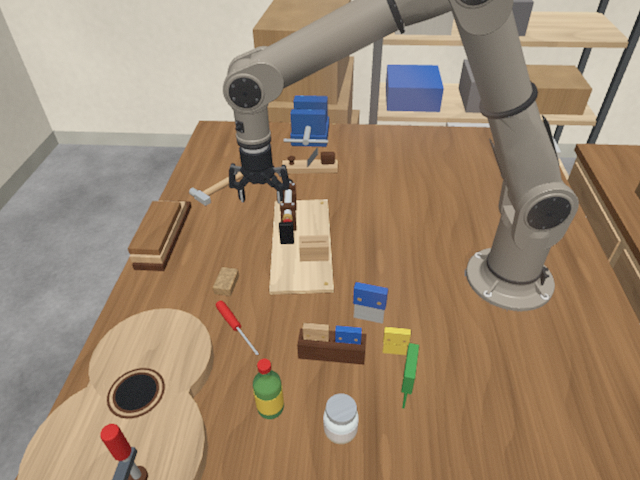

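The scene view shows the gauge board (about 315,305), with its block at (316,265). The side view shows the caddy at (332,347): the blue scraper is in it at (348,335), the wooden one at (316,332), and a larger blue decoy stands outside at (370,300). Next I'll get rough positions from rays.

```bash
cat > h.py <<'E'
import cv2,numpy as np
from bench import r
def cam(n): 
    c=r.camera_info(n);return c["mtx"],cv2.Rodrigues(np.array(c["rvec"]))[0],np.ravel(c["tvec"])
def ray(c,uv,z):
    K,R,t=c;d=R.T@np.linalg.solve(K,[uv[0],uv[1],1.]);o=-R.T@t
    return o+d*(z-o[2])/d[2]
def proj(c,p):
    K,R,t=c;q=K@(R@np.array(p)+t);return q[:2]/q[2]
def tri(c1,u1,c2,u2):
    P=[c[0]@np.c_[c[1],c[2]] for c in(c1,c2)]
    X=cv2.triangulatePoints(P[0],P[1],np.array(u1,float),np.array(u2,float)).ravel();return X[:3]/X[3]
E
python3 - <<'E'
from h import *
s=cam("side");c=cam("scene")
for nm,uv,z in[("caddy tl",(299,346),.055),("caddy tr",(366,347),.055),("blueTopL",(336,327),.1),("blueTopR",(362,328),.1),("woodL",(304,325),.1),("board",(274,201),.015),("board",(329,200),.015),("board",(270,291),.015),("board",(333,290),.015),("blk",(300,249),.07),("blk",(328,249),.07),("grip top",(287,224),.146)]:
    print(nm,ray(s,uv,z).round(3))
for nm,uv,z in[("board",(327,234),.015),("board",(380,257),.015),("board",(246,349),.015),("board",(307,381),.015),("blk",(316,260),.07),("grip",(345,253),.146)]:
    print(nm,ray(c,uv,z).round(3))
for n in("side","scene"):
    f=cv2.imread(f"pics/{n}0.png")
a=cv2.imread("pics/side0.png")[190:370,255:395];b=cv2.imread("pics/scene0.png")[140:320,270:410]
cv2.imwrite("pics/c0.png",cv2.resize(np.hstack([a,b]),None,fx=2.85,fy=2.85,interpolation=cv2.INTER_CUBIC))
E
```

```text
caddy tl [0.554 0.305 0.055]
caddy tr [0.398 0.298 0.055]
blueTopL [0.469 0.279 0.1  ]
blueTopR [0.41  0.278 0.1  ]
woodL [0.543 0.278 0.1  ]
board [ 0.7   -0.291  0.015]
board [ 0.519 -0.306  0.015]
board [0.655 0.103 0.015]
board [0.486 0.089 0.015]
blk [ 0.583 -0.008  0.07 ]
blk [ 0.505 -0.013  0.07 ]
grip top [ 0.617 -0.024  0.146]
board [0.496 0.085 0.015]
board [0.661 0.099 0.015]
board [ 0.533 -0.312  0.015]
board [ 0.697 -0.294  0.015]
blk [ 0.546 -0.039  0.07 ]
grip [ 0.624 -0.028  0.146]
```

View pics/c0.png

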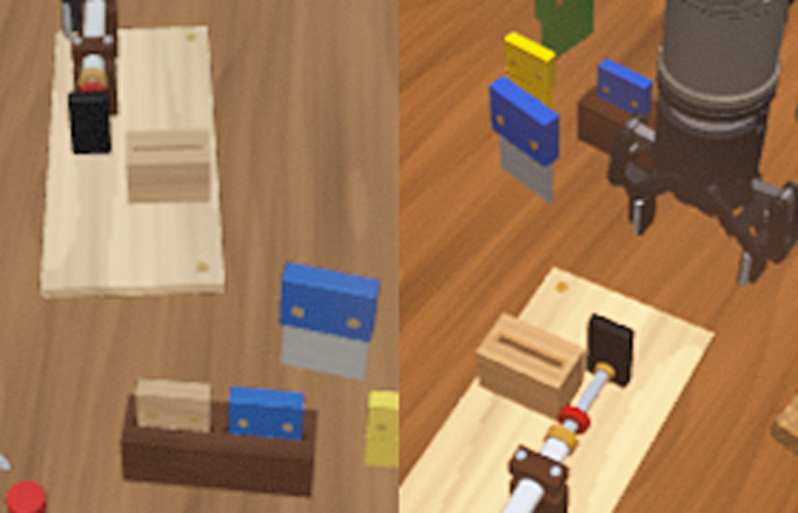

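The scraper is near (0.44,0.28) and gauge x points roughly along +y world. I'll move above the caddy with the fingers closing along world y.

Emit:
step_arm(moves=[{"dx": 50,"dy": -46},{"dx": 50,"dy": -46},{"dx": 50,"dy": -46},{"dx": 50,"dy": -46},{"dx": 50,"dy": -46},{"rz": -10},{"rz": -10},{"rz": -10},{"rz": -10},{"rz": -10},{"rz": -10},{"rz": -10},{"rz": -10},{"rz": -10},{}])

```text
invalid input at $.moves[0]: expected keys rx, ry, rz, dx, dy, dz, gripper
```

Run:
```python
from h import *
from scipy.spatial.transform import Rotation as Q
o=r.get_obs();print(o["tcp_pos"].round(4) if hasattr(o["tcp_pos"],'round') else o["tcp_pos"],Q.from_rotvec(o["orientation"]).as_matrix().round(3).tolist(),o["joints"])
w=cam("wrist");f=r.grab_frame("wrist");cv2.imwrite("pics/w1.png",f);np.savez("w1.npz",K=w[0],R=w[1],t=w[2]);print((-w[1].T@w[2]).round(3),w[1].round(2).tolist())
g=r.grab_frame("scene");cv2.imwrite("pics/scene1.png",g)
```

```text
[ 0.6745 -0.      0.2524] [[0.0, 1.0, -0.002], [1.0, -0.0, -0.0], [-0.0, -0.002, -1.0]] [-0.10808644  0.47775915  0.02235808  1.55630725 -0.01150676  1.10933305
 -0.08311928]
[0.675 0.078 0.372] [[1.0, -0.0, -0.0], [0.0, -0.95, 0.3], [-0.0, -0.3, -0.95]]
```

View pics/w1.png

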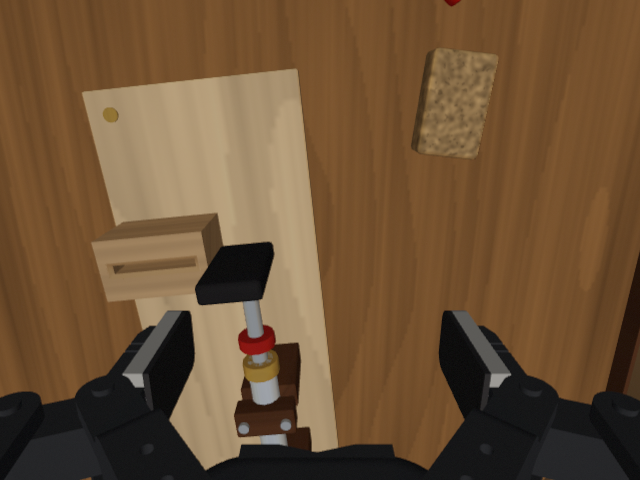

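All keys are required in each row. The start-pose wrist view shows the block top with its slot from (110,267) to (197,261), the grip at (235,270) and the red collar at (257,340).

Emit:
step_arm(moves=[{"dx": 50,"dy": -46,"dz": 0,"rx": 0,"ry": 0,"rz": 0,"gripper": 1},{"dx": 50,"dy": -46,"dz": 0,"rx": 0,"ry": 0,"rz": 0,"gripper": 1},{"dx": 50,"dy": -46,"dz": 0,"rx": 0,"ry": 0,"rz": 0,"gripper": 1},{"dx": 50,"dy": -46,"dz": 0,"rx": 0,"ry": 0,"rz": 0,"gripper": 1},{"dx": 50,"dy": -46,"dz": 0,"rx": 0,"ry": 0,"rz": 0,"gripper": 1},{"dx": 0,"dy": 0,"dz": 0,"rx": 0,"ry": 0,"rz": -10,"gripper": 1},{"dx": 0,"dy": 0,"dz": 0,"rx": 0,"ry": 0,"rz": -10,"gripper": 1},{"dx": 0,"dy": 0,"dz": 0,"rx": 0,"ry": 0,"rz": -10,"gripper": 1},{"dx": 0,"dy": 0,"dz": 0,"rx": 0,"ry": 0,"rz": -10,"gripper": 1},{"dx": 0,"dy": 0,"dz": 0,"rx": 0,"ry": 0,"rz": -10,"gripper": 1},{"dx": 0,"dy": 0,"dz": 0,"rx": 0,"ry": 0,"rz": -10,"gripper": 1},{"dx": 0,"dy": 0,"dz": 0,"rx": 0,"ry": 0,"rz": -10,"gripper": 1},{"dx": 0,"dy": 0,"dz": 0,"rx": 0,"ry": 0,"rz": -10,"gripper": 1},{"dx": 0,"dy": 0,"dz": 0,"rx": 0,"ry": 0,"rz": -10,"gripper": 1},{"dx": 0,"dy": 0,"dz": 0,"rx": 0,"ry": 0,"rz": 0,"gripper": 1}])

```text
clock: 2.08
tcp_pos: [0.4634, 0.2298, 0.2532]
orientation: [-0.003, -3.141, 0.0]
contact_force: [0.3, -0.2, 0.5]
grip_width: 0.0854
gripper_force: 0.0
```

Run:
```python
from h import *
from scipy.spatial.transform import Rotation as Q
o=r.get_obs();print(o["tcp_pos"].round(4),Q.from_rotvec(o["orientation"]).as_matrix().round(3).tolist(),o["joints"].round(2),o["clock"])
w=cam("wrist");f=r.grab_frame("wrist");cv2.imwrite("pics/w2.png",f);np.savez("w2.npz",K=w[0],R=w[1],t=w[2]);print((-w[1].T@w[2]).round(3),w[1].round(2).tolist())
```

```text
[0.4634 0.2298 0.2532] [[-1.0, 0.002, -0.0], [0.002, 1.0, -0.0], [0.0, -0.0, -1.0]] [-0.3   0.24 -0.33  1.91  0.09  1.01  0.9 ] 2.075
[0.386 0.23  0.373] [[0.0, 1.0, 0.0], [0.95, -0.0, 0.3], [0.3, 0.0, -0.95]]
```

View pics/w2.png

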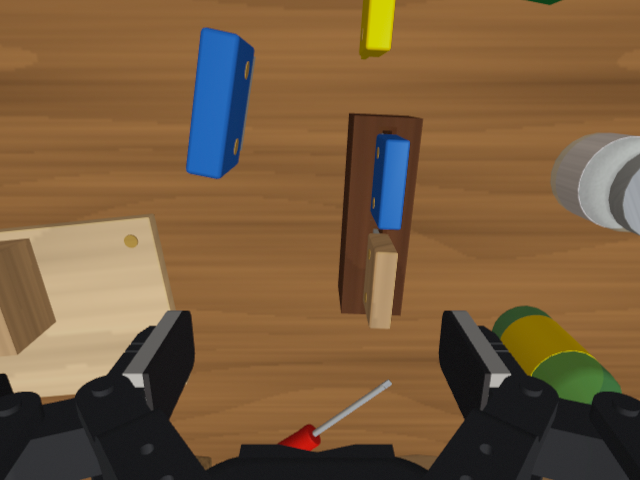

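The wrist view shows the blue handle's top face at about (383..409, 136..229) in the caddy, with the wooden one below it at (382,280).

Run:
```python
from h import *
f=cv2.imread("pics/w2.png");w=tuple(np.load("w2.npz")[k] for k in "KRt")
hsv=cv2.cvtColor(f,cv2.COLOR_BGR2HSV)
sub=hsv[125:240,365:420]
m=cv2.inRange(sub,(100,120,60),(130,255,255))
v=sub[...,2][m>0];print(np.percentile(v,[5,25,50,75,95]),m.sum()/255)
t,_=cv2.threshold(v.reshape(-1,1),0,255,cv2.THRESH_OTSU);print("otsu",t)
top=((m>0)&(sub[...,2]>t)).astype(np.uint8)*255
top=cv2.morphologyEx(top,cv2.MORPH_OPEN,np.ones((3,3)))
cs=max(cv2.findContours(top,0,2)[0],key=cv2.contourArea)
b=cv2.boxPoints(cv2.minAreaRect(cs))+[365,125];P=np.array([ray(w,p,.1) for p in b])
print(b.round(1).tolist(),P.round(4).tolist(),P.mean(0),np.linalg.norm(P-np.roll(P,1,0),axis=1))
# caddy top corners by eye
for p in[(350,114),(422,118),(401,314),(341,312)]:print("cad",ray(w,p,.055).round(4))
for p in[(203,28),(238,37),(220,177),(188,172)]:print("decoy@.12",ray(w,p,.12).round(3))
for p in[(580,175)]:print("jar",ray(w,p,.09).round(3))
w=cam("wrist")
f=cv2.imread("pics/w1.png")
cv2.imwrite("pics/c1.png",cv2.resize(f[205:360,80:290],None,fx=3.8,fy=3.8,interpolation=cv2.INTER_CUBIC))
```

```text
[ 84.   98.  188.  192.5 197. ] 2907.0
otsu 139.0
[[377.4, 227.7], [386.4, 138.0], [409.7, 140.4], [400.7, 230.1]] [[0.4691, 0.2713, 0.1], [0.41, 0.2745, 0.1], [0.4115, 0.2892, 0.1], [0.4708, 0.287, 0.1]] [0.44036574 0.28049878 0.1       ] [0.0158263  0.05914313 0.01482957 0.05930501]
cad [0.397  0.2547 0.055 ]
cad [0.3999 0.3069 0.055 ]
cad [0.5583 0.3009 0.055 ]
cad [0.5563 0.2507 0.055 ]
decoy@.12 [0.35  0.169 0.12 ]
decoy@.12 [0.354 0.188 0.12 ]
decoy@.12 [0.431 0.172 0.12 ]
decoy@.12 [0.428 0.154 0.12 ]
jar [0.436 0.407 0.09 ]
```

View pics/c1.png

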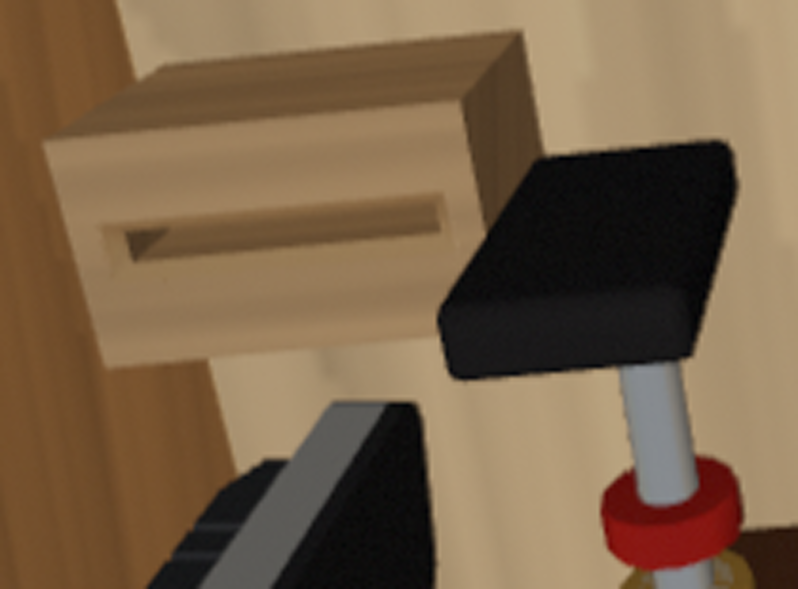

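Emit:
step_arm(grip_force=50, moves=[{"dx": 23,"dy": 50,"dz": 0,"rx": 0,"ry": 0,"rz": 0,"gripper": 1},{"dx": 0,"dy": 0,"dz": 30,"rx": 0,"ry": 0,"rz": 2,"gripper": 1},{"dx": 0,"dy": 0,"dz": 40,"rx": 0,"ry": 0,"rz": 0,"gripper": 1},{"dx": 0,"dy": 0,"dz": 40,"rx": 0,"ry": 0,"rz": 0,"gripper": 1},{"dx": 0,"dy": 0,"dz": 30,"rx": 0,"ry": 0,"rz": 0,"gripper": 1},{"dx": 0,"dy": 0,"dz": 20,"rx": 0,"ry": 0,"rz": 0,"gripper": 1},{"dx": 0,"dy": 0,"dz": 9,"rx": 0,"ry": 0,"rz": 0,"gripper": 1},{"dx": 0,"dy": 0,"dz": 0,"rx": 0,"ry": 0,"rz": 0,"gripper": 1},{"dx": 0,"dy": 0,"dz": 0,"rx": 0,"ry": 0,"rz": 0,"gripper": -0.3},{"dx": 0,"dy": 0,"dz": 0,"rx": 0,"ry": 0,"rz": 0,"gripper": -1},{"dx": 0,"dy": 0,"dz": 0,"rx": 0,"ry": 0,"rz": 0,"gripper": -1},{"dx": 0,"dy": 0,"dz": 0,"rx": 0,"ry": 0,"rz": 0,"gripper": -1},{"dx": 0,"dy": 0,"dz": 0,"rx": 0,"ry": 0,"rz": 0,"gripper": -1},{"dx": 0,"dy": 0,"dz": 0,"rx": 0,"ry": 0,"rz": 0,"gripper": -1}])

```text
clock: 3.88
tcp_pos: [0.4407, 0.2802, 0.0847]
orientation: [0.055, 3.141, 0.0]
contact_force: [-1.0, 0.0, 5.7]
grip_width: 0.0157
gripper_force: 49.3
```

Run:
```python
from h import *
w=tuple(np.load("w1.npz")[k] for k in "KRt")
F=lambda p:(p[0]/3.8+80-.4,p[1]/3.8+205-.4)
for n,p,z in[("TL",(45,143),.07),("TR",(462,100),.07),("BL",(107,367),.07),("sTL",(103,228),.07),("sTR",(440,193),.07),("sBL",(118,266),.07),("sBR",(450,230),.07),("g1",(439,313),.146),("g2",(690,290),.146),("g3",(541,157),.146),("g4",(735,145),.146)]:
    print(n,ray(w,F(p),z).round(4))
o=r.get_obs();print(o["tcp_pos"].round(4),o["grip_width"],o["gripper_force"])
```

```text
TL [ 0.5049 -0.0255  0.07  ]
TR [ 0.5882 -0.0166  0.07  ]
BL [ 0.5099 -0.0745  0.07  ]
sTL [ 0.5137 -0.0436  0.07  ]
sTR [ 0.5822 -0.0361  0.07  ]
sBL [ 0.5155 -0.0519  0.07  ]
sBR [ 0.5836 -0.044   0.07  ]
g1 [ 0.6037 -0.0271  0.146 ]
g2 [ 0.6423 -0.0233  0.146 ]
g3 [ 0.621  -0.0018  0.146 ]
g4 [6.499e-01 1.000e-04 1.460e-01]
[0.4407 0.2802 0.0847] 0.01569614730876438 49.343022108078
```

Grasp is good: 15.7 mm at 49 N. Measured slot is centred at about (0.549,-0.0445) with its long axis at +6.1°, and the block measures 84×49 mm as expected. I'll lift, turn, and hover above it.

Emit:
step_arm(moves=[{"dx": 0,"dy": 0,"dz": -15,"rx": 0,"ry": 0,"rz": 0,"gripper": -1},{"dx": 0,"dy": 0,"dz": -30,"rx": 0,"ry": 0,"rz": 0,"gripper": -1},{"dx": 0,"dy": 0,"dz": -40,"rx": 0,"ry": 0,"rz": 0,"gripper": -1},{"dx": 0,"dy": 0,"dz": -40,"rx": 0,"ry": 0,"rz": 0,"gripper": -1},{"dx": 0,"dy": 0,"dz": -40,"rx": 0,"ry": 0,"rz": 0,"gripper": -1},{"dx": 0,"dy": 0,"dz": 0,"rx": 0,"ry": 0,"rz": -8.1,"gripper": -1},{"dx": -13,"dy": -34.4,"dz": 0,"rx": 0,"ry": 0,"rz": 0,"gripper": -1},{"dx": -10,"dy": -50,"dz": 0,"rx": 0,"ry": 0,"rz": 0,"gripper": -1},{"dx": -10,"dy": -50,"dz": 0,"rx": 0,"ry": 0,"rz": 0,"gripper": -1},{"dx": -10,"dy": -50,"dz": 0,"rx": 0,"ry": 0,"rz": 0,"gripper": -1},{"dx": -10,"dy": -50,"dz": 0,"rx": 0,"ry": 0,"rz": 0,"gripper": -1},{"dx": -10,"dy": -50,"dz": 0,"rx": 0,"ry": 0,"rz": 0,"gripper": -1},{"dx": -10,"dy": -50,"dz": 0,"rx": 0,"ry": 0,"rz": 0,"gripper": -1},{"dx": 0,"dy": 0,"dz": 30,"rx": 0,"ry": 0,"rz": 0,"gripper": -1},{"dx": 0,"dy": 0,"dz": 30,"rx": 0,"ry": 0,"rz": 0,"gripper": -1},{"dx": 0,"dy": 0,"dz": 20,"rx": 0,"ry": 0,"rz": 0,"gripper": -1},{"dx": 0,"dy": 0,"dz": 0,"rx": 0,"ry": 0,"rz": 0,"gripper": -1},{"dx": 0,"dy": 0,"dz": 0,"rx": 0,"ry": 0,"rz": 0,"gripper": -1}])

```text
clock: 6.12
tcp_pos: [0.549, -0.0447, 0.1704]
orientation: [-0.167, 3.136, 0.0]
contact_force: [0.4, -0.3, -1.8]
grip_width: 0.0152
gripper_force: 49.0
```

Run:
```python
from h import *
from scipy.spatial.transform import Rotation as Q
o=r.get_obs();print(o["tcp_pos"].round(4),Q.from_rotvec(o["orientation"]).as_matrix().round(3).tolist(),o["joints"].round(2),o["clock"],o["grip_width"],np.round(o["contact_force"],1))
w=cam("wrist");f=r.grab_frame("wrist");cv2.imwrite("pics/w3.png",f);np.savez("w3.npz",K=w[0],R=w[1],t=w[2])
s=r.grab_frame("side");c=r.grab_frame("scene")
cv2.imwrite("pics/side3.png",s);cv2.imwrite("pics/scene3.png",c)
z=lambda im,n,h:cv2.resize(im,None,fx=h/im.shape[0],fy=h/im.shape[0],interpolation=cv2.INTER_CUBIC)
a=z(s[165:285,250:370],0,300);b=z(c[190:310,260:380],0,300)
cv2.imwrite("pics/m3.png",np.hstack([z(f[100:460,100:500],0,420)[:, :466],cv2.resize(np.vstack([a,b]),(210,420))]))
```

```text
[ 0.549  -0.0447  0.1704] [[-0.994, -0.106, 0.001], [-0.106, 0.994, 0.0], [-0.001, -0.0, -1.0]] [ 0.11  0.38 -0.17  1.92  0.09  0.84  1.57] 6.125 0.01516779448390279 [ 0.4 -0.3 -1.8]
```

View pics/w3.png

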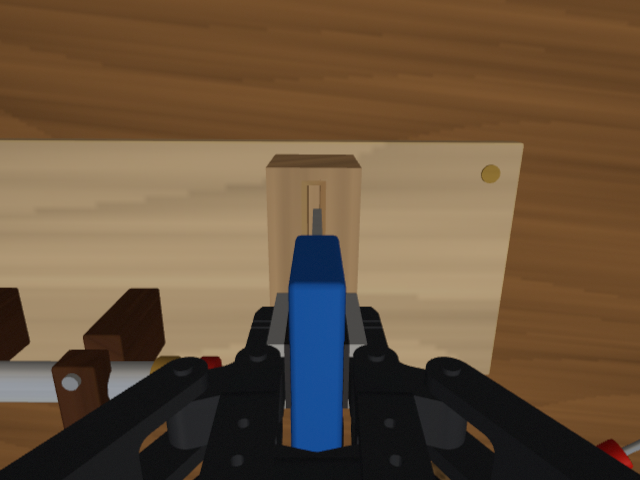

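The wrist view shows the slot mouth at columns 307–326 and the blade at columns 313–322, so they are nearly aligned. I'll measure the remainder.

Run:
```python
from h import *
f=cv2.imread("pics/w3.png");w=tuple(np.load("w3.npz")[k] for k in "KRt")
g=cv2.cvtColor(f,cv2.COLOR_BGR2GRAY).astype(int)
print(g[188:205:4,300:332].tolist());print(g[215:230:5,304:332].tolist());print(g[174:192,312:320].mean(1).round())
R=np.array([[-.994,-.106,0],[-.106,.994,0],[0,0,-1]]);T=np.array([.549,-.0447,.1704])
for n,p,z in[("TL",(267.5,167.5),.07),("TR",(360.5,167.5),.07),("slotend",(316,182),.07),("sl",(307,195),.07),("sr",(325.5,195),.07),("blade l",(312.5,218),.0957),("blade r",(322,218),.0957)]:
    P=ray(w,p,z);print(n,P.round(4),(R.T@(P-T)*1000).round(1))
```

```text
[[120, 119, 120, 119, 119, 118, 114, 84, 90, 129, 129, 129, 128, 127, 127, 127, 127, 128, 126, 108, 90, 107, 108, 109, 109, 112, 123, 126, 127, 127, 127, 126], [120, 119, 120, 119, 119, 119, 115, 84, 89, 130, 130, 129, 128, 127, 127, 128, 128, 129, 125, 110, 98, 107, 108, 109, 109, 113, 126, 128, 127, 128, 127, 127], [120, 119, 119, 119, 119, 119, 114, 84, 89, 130, 129, 129, 128, 127, 127, 127, 128, 128, 126, 110, 98, 108, 108, 110, 110, 113, 127, 127, 128, 128, 127, 126], [120, 120, 118, 119, 120, 120, 115, 85, 89, 129, 130, 129, 129, 127, 127, 127, 128, 128, 125, 110, 98, 107, 108, 109, 110, 114, 126, 127, 128, 128, 127, 126], [120, 121, 120, 120, 120, 120, 115, 85, 89, 129, 130, 129, 128, 128, 127, 128, 127, 128, 125, 102, 99, 107, 108, 109, 110, 114, 127, 128, 128, 128, 128, 127]]
[[121, 120, 116, 84, 87, 126, 129, 129, 122, 76, 76, 77, 76, 76, 76, 76, 76, 83, 108, 110, 111, 118, 128, 128, 129, 129, 128, 127], [120, 120, 115, 84, 88, 127, 129, 127, 110, 75, 75, 74, 74, 74, 75, 74, 75, 82, 109, 110, 111, 118, 128, 128, 129, 129, 129, 128], [121, 120, 117, 94, 88, 127, 130, 126, 98, 74, 74, 74, 74, 72, 74, 74, 73, 80, 102, 109, 111, 118, 128, 129, 129, 129, 128, 128]]
[123. 123. 124. 123. 123. 123. 120. 115. 114. 113. 111. 120. 125. 125.
 125. 125. 125. 125.]
TL [ 0.509  -0.0741  0.07  ] [ 42.9 -25.  100.4]
TR [ 0.5039 -0.0261  0.07  ] [ 42.9  23.2 100.4]
slotend [ 0.5139 -0.0483  0.07  ] [ 35.3   0.2 100.4]
sl [ 0.5213 -0.0523  0.07  ] [ 28.3  -4.6 100.4]
sr [ 0.5203 -0.0425  0.07  ] [ 28.3   5.2 100.4]
blade l [ 0.5264 -0.0487  0.0957] [22.9 -1.5 74.7]
blade r [ 0.5259 -0.0442  0.0957] [22.9  3.  74.7]
```

Emit:
step_arm(moves=[{"dx": 0,"dy": -0.5,"dz": 15,"rx": 0,"ry": 0,"rz": 0,"gripper": -1},{"dx": 0,"dy": 0,"dz": 8,"rx": 0,"ry": 0,"rz": 0,"gripper": -1},{"dx": 0,"dy": 0,"dz": 5,"rx": 0,"ry": 0,"rz": 0,"gripper": -1},{"dx": 0,"dy": 0,"dz": 5,"rx": 0,"ry": 0,"rz": 0,"gripper": -1},{"dx": 0,"dy": 0,"dz": 5,"rx": 0,"ry": 0,"rz": 0,"gripper": -1},{"dx": 0,"dy": 0,"dz": 0,"rx": 0,"ry": 0,"rz": 0,"gripper": -1}])

```text
clock: 7.02
tcp_pos: [0.5484, -0.0452, 0.1309]
orientation: [0.167, -3.137, -0.0]
contact_force: [0.6, -0.6, -1.6]
grip_width: 0.0156
gripper_force: 48.9
```

No contact force with the blade about 14 mm in, so I'm continuing down.

Emit:
step_arm(moves=[{"dx": 0,"dy": 0,"dz": 8,"rx": 0,"ry": 0,"rz": 0,"gripper": -1},{"dx": 0,"dy": 0,"dz": 8,"rx": 0,"ry": 0,"rz": 0,"gripper": -1},{"dx": 0,"dy": 0,"dz": 8,"rx": 0,"ry": 0,"rz": 0,"gripper": -1},{"dx": 0,"dy": 0,"dz": 5,"rx": 0,"ry": 0,"rz": 0,"gripper": -1},{"dx": 0,"dy": 0,"dz": 2,"rx": 0,"ry": 0,"rz": 0,"gripper": -1},{"dx": 0,"dy": 0,"dz": 0,"rx": 0,"ry": 0,"rz": 0,"gripper": -1}])

```text
clock: 7.78
tcp_pos: [0.5486, -0.0452, 0.1002]
orientation: [0.167, -3.137, -0.0]
contact_force: [-0.3, -0.2, -1.5]
grip_width: 0.0156
gripper_force: 49.1
```

Emit:
step_arm(moves=[{"dx": 0,"dy": 0,"dz": 1,"rx": 0,"ry": 0,"rz": 0,"gripper": -1},{"dx": 0,"dy": 0,"dz": 0.5,"rx": 0,"ry": 0,"rz": 0,"gripper": -1},{"dx": 0,"dy": 0,"dz": 0,"rx": 0,"ry": 0,"rz": 0,"gripper": -1}])

```text
clock: 8.15
tcp_pos: [0.5489, -0.0452, 0.0997]
orientation: [-0.167, 3.136, -0.0]
contact_force: [-1.6, 0.3, 6.1]
grip_width: 0.0153
gripper_force: 50.1
```

It's seated: the pushing force appeared at TCP z 0.0997, exactly as predicted. Now I release and rise.

Emit:
step_arm(moves=[{"dx": 0,"dy": 0,"dz": -0.5,"rx": 0,"ry": 0,"rz": 0,"gripper": 0},{"dx": 0,"dy": 0,"dz": 0,"rx": 0,"ry": 0,"rz": 0,"gripper": 0},{"dx": 0,"dy": 0,"dz": 0,"rx": 0,"ry": 0,"rz": 0,"gripper": 0},{"dx": 0,"dy": 0,"dz": 0,"rx": 0,"ry": 0,"rz": 0,"gripper": 0},{"dx": 0,"dy": 0,"dz": -20,"rx": 0,"ry": 0,"rz": 0,"gripper": 0},{"dx": 0,"dy": 0,"dz": -40,"rx": 0,"ry": 0,"rz": 0,"gripper": 0},{"dx": 0,"dy": 0,"dz": -50,"rx": 0,"ry": 0,"rz": 0,"gripper": 0},{"dx": 0,"dy": 0,"dz": -40,"rx": 0,"ry": 0,"rz": 0,"gripper": 0},{"dx": -40,"dy": 2,"dz": 0,"rx": 0,"ry": 0,"rz": 0,"gripper": 0.5},{"dx": -35,"dy": 3,"dz": 0,"rx": 0,"ry": 0,"rz": 0,"gripper": 0.5},{"dx": 0,"dy": 0,"dz": 0,"rx": 0,"ry": 0,"rz": 0,"gripper": 0.5},{"dx": 0,"dy": 0,"dz": 0,"rx": 0,"ry": 0,"rz": 0,"gripper": 0.5}])

```text
clock: 9.65
tcp_pos: [0.6218, -0.0325, 0.2488]
orientation: [0.167, -3.136, 0.0]
contact_force: [-0.3, 0.4, -0.4]
grip_width: 0.064
gripper_force: 0.0
```

Run:
```python
from h import *
w=tuple(np.load("w1.npz")[k] for k in "KRt")
F=lambda p:(p[0]/3.8+80-.4,p[1]/3.8+205-.4)
for p in[(439,313),(690,290),(450,378),(690,355)]:print(ray(w,F(p),.146).round(4))
f=r.grab_frame("wrist");w=cam("wrist");cv2.imwrite("pics/w4.png",f);np.savez("w4.npz",K=w[0],R=w[1],t=w[2])
```

```text
[ 0.6037 -0.0271  0.146 ]
[ 0.6423 -0.0233  0.146 ]
[ 0.6044 -0.0382  0.146 ]
[ 0.6419 -0.0342  0.146 ]
```

View pics/w4.png

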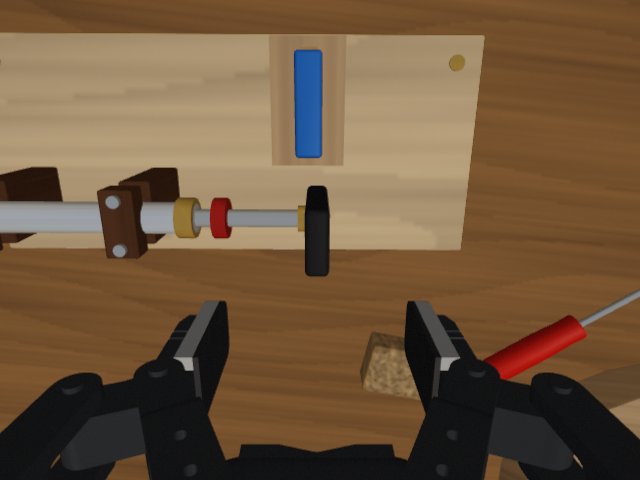

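The wrist view shows the blue scraper flat-seated in the block at (308,103), with the grip plate at column 317, centred between the fingers. Descending to pinch.

Emit:
step_arm(grip_force=70, moves=[{"dx": -1,"dy": 1,"dz": 30,"rx": 0,"ry": 0,"rz": 0,"gripper": 0.5},{"dx": 0,"dy": 0,"dz": 40,"rx": 0,"ry": 0,"rz": 0,"gripper": 0.5},{"dx": 0,"dy": 0,"dz": 30,"rx": 0,"ry": 0,"rz": 0,"gripper": 0.5},{"dx": 0,"dy": 0,"dz": 15,"rx": 0,"ry": 0,"rz": 0,"gripper": 0.5},{"dx": 0,"dy": 0,"dz": 8,"rx": 0,"ry": 0,"rz": 0,"gripper": 0.5},{"dx": 0,"dy": 0,"dz": 0,"rx": 0,"ry": 0,"rz": 0,"gripper": 0},{"dx": 0,"dy": 0,"dz": 0,"rx": 0,"ry": 0,"rz": 0,"gripper": -0.5},{"dx": 0,"dy": 0,"dz": 0,"rx": 0,"ry": 0,"rz": 0,"gripper": -1},{"dx": 0,"dy": 0,"dz": 0,"rx": 0,"ry": 0,"rz": 0,"gripper": -1},{"dx": 0,"dy": 0,"dz": 0,"rx": 0,"ry": 0,"rz": 0,"gripper": -1},{"dx": 0,"dy": 0,"dz": 0,"rx": 0,"ry": 0,"rz": 0,"gripper": -1}])

```text
clock: 11.08
tcp_pos: [0.6242, -0.0313, 0.1274]
orientation: [-0.166, 3.136, -0.0]
contact_force: [-2.3, 0.3, 5.7]
grip_width: 0.0133
gripper_force: 68.3
```

```bash
cat > m.py <<'E'
from h import *
import sys
def meas(f,w):
    u=np.array([.994,.107,0]);v=np.array([-.107,.994,0]);h=cv2.cvtColor(f,cv2.COLOR_BGR2HSV)
    red=cv2.inRange(h,(0,170,60),(6,255,255))|cv2.inRange(h,(174,170,60),(180,255,255));blu=cv2.inRange(h,(100,150,90),(130,255,255))
    for n,m,z in(("collar",red,.104),("scraper",blu,.115)):
        for c in cv2.findContours(cv2.morphologyEx(m,cv2.MORPH_OPEN,np.ones((3,3))),0,2)[0]:
            if cv2.contourArea(c)<150: continue
            x,y,a,b=cv2.boundingRect(c);P=[ray(w,(q,y+b/2),z) for q in(x-.5,x+a-.5)];
            print(n,(x,y,a,b),np.mean(P,0).round(4),[round(float(p@v),4) for p in P],"mid v",round(float(np.mean(P,0)@v),4))
E
python3 - <<'E'
from m import *
meas(cv2.imread("pics/w4.png"),tuple(np.load("w4.npz")[k] for k in "KRt"))
v=np.array([-.107,.994,0]);o=r.get_obs();print(o["tcp_pos"].round(4),"tcp v",o["tcp_pos"]@v,"seat v",np.array([.5489,-.0452,0])@v,o["grip_width"],o["gripper_force"],o["contact_force"])
E
```

```text
collar (485, 316, 101, 64) [0.6976 0.1332 0.104 ] [0.0216, 0.0939] mid v 0.0578
collar (210, 198, 21, 40) [ 0.6245 -0.0947  0.104 ] [-0.1677, -0.1541] mid v -0.1609
scraper (294, 50, 28, 108) [ 0.5482 -0.0452  0.115 ] [-0.1116, -0.0956] mid v -0.1036
[ 0.6242 -0.0313  0.1274] tcp v -0.09786320838119432 seat v -0.1036611 0.013346756809228264 68.27590584754944 [-2.29825961  0.31975373  5.69643825]
```

Grip held. The collar is at v≈-0.1628 and the mark at -0.1036, so the pull is about 59 mm.

Emit:
step_arm(moves=[{"dx": 0,"dy": 6,"dz": 0,"rx": 0,"ry": 0,"rz": 0,"gripper": -1},{"dx": 0,"dy": 10,"dz": 0,"rx": 0,"ry": 0,"rz": 0,"gripper": -1},{"dx": 0,"dy": 12,"dz": 0,"rx": 0,"ry": 0,"rz": 0,"gripper": -1},{"dx": 0,"dy": 12,"dz": 0,"rx": 0,"ry": 0,"rz": 0,"gripper": -1},{"dx": 0,"dy": 10,"dz": 0,"rx": 0,"ry": 0,"rz": 0,"gripper": -1},{"dx": 0,"dy": 6,"dz": 0,"rx": 0,"ry": 0,"rz": 0,"gripper": -1},{"dx": 0,"dy": 3,"dz": 0,"rx": 0,"ry": 0,"rz": 0,"gripper": -1},{"dx": 0,"dy": 0,"dz": 0,"rx": 0,"ry": 0,"rz": 0,"gripper": -1},{"dx": 0,"dy": 0,"dz": 0,"rx": 0,"ry": 0,"rz": 0,"gripper": -1},{"dx": 0,"dy": 0,"dz": 0,"rx": 0,"ry": 0,"rz": 0,"gripper": -1}])

```text
clock: 12.32
tcp_pos: [0.6186, 0.024, 0.1274]
orientation: [-0.163, 3.135, -0.005]
contact_force: [1.1, -7.4, 5.4]
grip_width: 0.0135
gripper_force: 68.5
```

Run:
```python
from m import *
v=np.array([-.107,.994,0]);o=r.get_obs();print(o["tcp_pos"].round(4),"tcp v",o["tcp_pos"]@v,o["grip_width"],o["gripper_force"],o["contact_force"])
w=cam("wrist");f=r.grab_frame("wrist");cv2.imwrite("pics/w5.png",f);meas(f,w)
for n in("scene","side"):
    c=cam(n);g=r.grab_frame(n);cv2.imwrite(f"pics/{n}5.png",g)
    G=proj(c,[.549,-.045,.1]).astype(int);k=g[G[1]-60:G[1]+60,G[0]-60:G[0]+60];cv2.imwrite(f"pics/{n}5c.png",cv2.resize(k,(400,400),interpolation=cv2.INTER_CUBIC))
cv2.imwrite("pics/m5.png",np.hstack([cv2.imread("pics/scene5c.png"),cv2.resize(f,(400,400))]))
```

```text
[0.6186 0.024  0.1274] tcp v -0.04233870875217292 0.013515284875283255 68.51082801818848 [ 1.07570958 -7.41207151  5.39171656]
collar (549, 398, 66, 45) [0.6562 0.1377 0.104 ] [0.0531, 0.0803] mid v 0.0667
collar (132, 259, 46, 67) [ 0.6161 -0.0365  0.104 ] [-0.1108, -0.0937] mid v -0.1022
scraper (72, 0, 79, 199) [ 0.5482 -0.0445  0.115 ] [-0.1147, -0.0912] mid v -0.1029
```

View pics/m5.png

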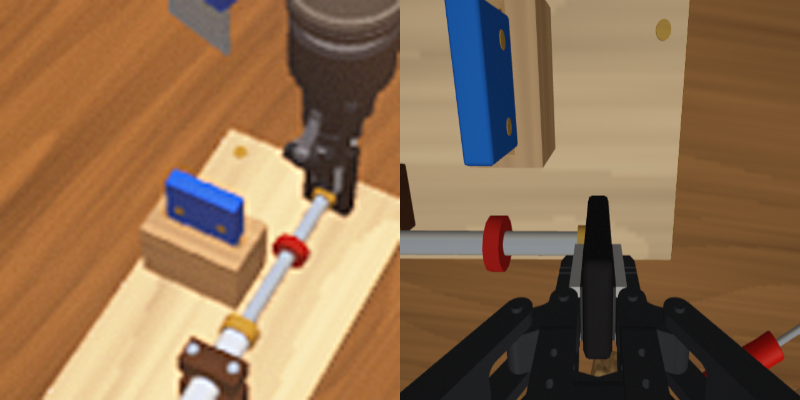

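The scene and wrist views show the scraper seated and the grip held, with the collar abreast of the block. It's about 3 mm short because the arm gives under the spring force, so I'll nudge it on.

Emit:
step_arm(moves=[{"dx": 0,"dy": 1.5,"dz": 0,"rx": 0,"ry": 0,"rz": 0,"gripper": -1},{"dx": 0,"dy": 1.5,"dz": 0,"rx": 0,"ry": 0,"rz": 0,"gripper": -1},{"dx": 0,"dy": 0,"dz": 0,"rx": 0,"ry": 0,"rz": 0,"gripper": -1},{"dx": 0,"dy": 0,"dz": 0,"rx": 0,"ry": 0,"rz": 0,"gripper": -1},{"dx": 0,"dy": 0,"dz": 0,"rx": 0,"ry": 0,"rz": 0,"gripper": -1},{"dx": 0,"dy": 0,"dz": 0,"rx": 0,"ry": 0,"rz": 0,"gripper": -1},{"dx": 0,"dy": 0,"dz": 0,"rx": 0,"ry": 0,"rz": 0,"gripper": -1}])

```text
clock: 13.35
tcp_pos: [0.6183, 0.0267, 0.1274]
orientation: [-0.162, 3.135, -0.006]
contact_force: [1.3, -7.6, 5.7]
grip_width: 0.0133
gripper_force: 68.5
```

Run:
```python
from m import *
v=np.array([-.107,.994,0]);o=r.get_obs();print(o["tcp_pos"].round(4),"tcp v",o["tcp_pos"]@v,o["grip_width"],o["gripper_force"],o["contact_force"],np.abs(o["qvel"]).max())
w=cam("wrist");f=r.grab_frame("wrist");meas(f,w)
h=cv2.cvtColor(r.grab_frame("scene"),cv2.COLOR_BGR2HSV);c=cam("scene")
m=cv2.inRange(h,(0,170,60),(6,255,255))|cv2.inRange(h,(174,170,60),(180,255,255))
for k in cv2.findContours(m,0,2)[0]:
    M=cv2.moments(k)
    if M["m00"]>20:
        p=(M["m10"]/M["m00"],M["m01"]/M["m00"]);P=ray(c,p,.094)
        if .5<P[0]<.7 and abs(P[1])<.15: print("scene collar",p,P.round(4),P@v)
print("expected px",proj(c,[.549+.0746,-.045+.008,.09]))
```

```text
[0.6183 0.0267 0.1274] tcp v -0.039602175269687755 0.013278174928097687 68.53928804397583 [ 1.26341988 -7.61602346  5.713914  ] 0.0014494656245405623
collar (548, 397, 63, 44) [0.6553 0.1392 0.104 ] [0.0553, 0.0812] mid v 0.0682
collar (132, 259, 47, 67) [ 0.6158 -0.0336  0.104 ] [-0.108, -0.0906] mid v -0.0993
scraper (62, 0, 81, 199) [ 0.5482 -0.0444  0.115 ] [-0.1149, -0.0908] mid v -0.1028
scene collar (343.19323671497585, 268.0483091787439) [ 0.6257 -0.0356  0.094 ] -0.1023544796797859
expected px [342.12201023 268.96713952]
```

The three estimates put the collar within about 1 mm of the mark, and everything is still. Handing in.

```bash
python3 -c "
from bench import r
print(r.hand_in())"
```

```text
the job is handed in; nothing more can be done
None
```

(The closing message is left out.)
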